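Nest the brass cups and hold the ratchet clamp at three clicks

TASK

Get the set of brass cups ready for gauging: first stand the middle cup fully down inside the large cup waiting in the vee of the clamping fixture, then the small cup fully down inside the middle one. Then take the lever's upright grey handle and swing it, so that the jaw closes on the nest, by exactly three clicks - you feel each one - and never on to a fourth. The lever springs back if let go, so finish while holding it still at the third click; leave the tray, the screwdriver and the ring gauge alone.

Things in the scene. Friction and masses are not known exactly. Their poses are not given: they have to be found in the camera images.
- fixture: fixed clamping fixture: black granite plate 200 (x) by 220 (y) by 30 mm high, origin at the centre of its underside. x points away from the lever's handle (roughly away from the robot), y to the lever's side, z up. On it: at -y a steel vee stop 22 mm high seating the large cup, a jaw that closes along -y, and at +y the lever with steel teeth and a spring roller
- vee_seat (a point): point on the plate's top face (30 mm above the bench) where the large cup's underside is centred when it rests against both vee faces; in the fixture's frame at x 30, y -55 mm. The cup starts 2 to 4 mm off it towards the jaw; the jaw pushes it home
- lever_pivot (a point): vertical axis of the lever, at the lever's height (55 mm above the bench); in the fixture's frame at x 0, y 50 mm
- lever_angle (a joint): lever angle, rad: 0 = at rest, pointing along the fixture's -x; grows as the handle swings to the fixture's +y (clockwise from above). Notches every 0.17 rad (17 mm at the handle): third click 0.51, fourth 0.68. Leaving a notch the resistance jumps by some 6 N, then eases to the next. A spring pulls back 6 to 10 N at the handle, more than a notch can hold; 15 N at most
- lever: the aluminium lever, turning level about its pivot, with an upright round grey handle (16 mm diameter, 53 mm tall, foot 58 mm above the bench) at its end, 100 mm from the pivot. Origin on the pivot axis, 55 mm above the bench; the handle lies along the lever's own -x
- handle_top (a point): middle of the handle's top end, 111 mm above the bench, moving with the lever; the handle may be pinched from above over its upper 40 mm
- jaw_pad: black pad of the jaw, 32 mm wide and 20 mm high, sprung (4 N on first touch, 0.8 N per mm more). The lever drives it along the fixture's -y by 5 mm per click; it touches the large cup between the second and third click; origin at the middle of its back face
- large_cup: plain brass cup, the widest and lowest: outside diameter 66 mm, height 34 mm, wall 3 mm, floor 4 mm thick; stands loose in the fixture's vee, open upward. Origin at the centre of its underside, z up its axis
- middle_cup: plain brass cup, outside diameter 52 mm, height 56 mm, wall 3 mm, floor 4 mm thick; stands on the bench open upward, about 0.24 kg. Origin at the centre of its underside, z up its axis. Nested, its rim stands 26 mm above the large cup's rim
- small_cup: plain brass cup, the narrowest and tallest: outside diameter 38 mm, height 78 mm, wall 3 mm, floor 4 mm thick; stands on the bench open upward, about 0.21 kg. Origin at the centre of its underside, z up its axis. Nested, its rim stands 26 mm above the middle cup's rim
- parts_tray: bystander: clear parts tray with brass blanks, 160 by 120 by 22 mm high, origin at the centre of its underside
- screwdriver: bystander: screwdriver with black handle, 170 mm long, lying on the bench; x axis along it
- ring_gauge: bystander: dark steel ring gauge, 60 mm diameter, 20 mm high, flat on the bench; origin at the centre of its underside
Not all that is in view belongs to the job. What is shaped like the small_cup but blue is not meant.

How it is judged:
By the outcome, as a careful person would: the job done as asked, in the order asked, and still so for the second after the job is handed in, while the arm keeps its last pose, push and grip.
It also fails if it takes over 72 s, if anything falls off the work surface, if the arm or the gripper's body presses on something with over 40 N, if the wrist force passes 120 N, or if a joint passes its speed limit or range.

ROBOT

A 6-joint arm with a two-finger parallel gripper is mounted at the origin on the work surface. World frame = base frame: x ahead of the robot, y to its left, z up, the work surface at z = 0. Lengths are in m, angles in rad, forces in N, time in s.
With the tool pointing down it reaches from about 0.375 to 0.825 m from the base axis. Payload 5.5 kg.
Tool frame: the origin (TCP) lies between the finger pads; the fingertips stand 25 mm ahead of it and the grasp point (between the pads) lies 6 mm ahead of it; z points along the fingers, y is the line along which they close (so a half turn about z gives the same grasp; the last joint's range is limited). The gripper opens to 85 mm and grips with 20 to 120 N. Pads are 22 mm wide; open, the fingers measure 114 mm over their backs; the gripper's body (76 mm by 85 mm) begins 54 mm behind the grasp point. The pads swing forward as they close: fully open they stand 13 mm farther back than shut.
Start: joints at [-1.342, 0.314, -0.047, 1.21, 0, 1.571], TCP at [0.136, -0.584, 0.234] pointing down, gripper open.
Joint ranges: [-2.67, 2.67], [-0.69, 1.73], [-1.03, 1.25], [-2.08, 2.16], [-1.42, 1.45], [-3.14, 3.14]. Speed limits (rad/s): [2.39, 2.39, 3.01, 3.14, 3.14, 3.14].

INTERFACE

Orientations are given as [roll, pitch, yaw] about the fixed x, y, z axes, in that order (R = Rz(yaw) Ry(pitch) Rx(roll)).
In Python, from plant import * gives the robot as it stands. The module is installed in compiled form; this text tells all that it offers.
- The arm moves only by the tool jog_arm, never from a script. Its argument "targets" is a list of rows, each a list of 3 entries, a list of its own where there are three numbers: the turn, a rotation vector about the tool's x, y, z in parts of the range, where 1.0 means 120 degrees, then the shift along the tool's x, y, z in parts of the range, where 1.0 means 75 cm, then the closure, from 0 (fully open) to 1 (shut). In form: [[[wx, wy, wz], [dx, dy, dz], hand], ...]. A call has 1 to 12 rows; each row is the pose to reach, as a shift and turn from the pose commanded when the call began, along the tool's axes at that moment; what a row does not reach only later rows make up. A row lasts 1/8 s, in which the tool goes at most 62.5 mm and 10.7 degrees, less where a joint would pass 70% of its speed; a pose out of reach is approached as far as the arm can. A shift or turn number past 1, either way, is cut back to 1. A call with a gripper value outside its range is refused whole. The fingers move at their own pace and stop on an object; "squeeze" is the grip in N (left out, the last holds). Time passes only in rows, so rows that repeat a pose let the fingers close. It gives the time, the measured TCP pose, the force, the opening and the grip force at its end, in the units of the state.
- observe(): the state, without advancing time (a new reading comes with each control period).
- snapshot(name): name is "scene" or "side" or "wrist"; returns a dict with "img" (480x640x3 uint8, blue, green, red), "intrinsics" (3x3 intrinsics, pixels), "extrinsics" (4x4, takes a point from world to camera coordinates). Camera axes: x right, y up, looking along -z (the intrinsics and any distortion apply to the point x, -y, -z); pixel columns grow to the right and rows downward; lengths in m; the calibration is good to about 2 mm. The wrist camera is an equidistant fisheye: a pixel r from the principal point sees the ray r / f radians off the axis. A picture is of the moment at which its call begins. There is no depth.
- close_job(): hands the job in; it is judged then, once.
Trained networks look in a picture, given as the dict that the camera call returned (one of the last four; its "shot" number tells which), for a name from the list of things; names that differ only in an ending like _2 or _b are one class to them, and where a whole thing is asked for, a point or a joint stands for the part that bears it (a point fixed in the world has none). Each returns a list of dicts, best first, with "conf" (0 to 1); they miss things now and then, are a little off and sometimes report something else, mostly with a low value. They report only what shows in the picture. A call takes as long as a camera call. They do not tell look-alikes from the thing itself.
- find_in(target, picture): "centre" ([x, y, z] in m, in world coordinates, good to about 4 mm: the middle of the surface that is visible of it).
- cut_out(target, picture): "pixels" (480x640 bool, what is visible of it).
The state is a dict: "clock": time; "joints": joint angles; "qd": joint speeds; "joint_efforts": joint torques, N m; "tcp_pos": TCP position; "ee_rot": TCP orientation; "ft_force": force on the tool from outside, world axes, zero at the start; "torque": the same for the moment, N m; "grip_width": finger opening in m; "grasp_force": force on a finger pad.
Only numpy, scipy, OpenCV 4.12 (cv2) and the standard library are available. Lean on these libraries where they do the work, as an engineer would, in place of code of your own. Each camera call takes 0.05 s, during which the arm holds its last target. There are 200 camera calls.

## Working session

There is one attempt and no reset: what is moved stays moved. The work goes in short steps, Python scripts to look and compute and a tool call to move; the robot and the scene stay as the last step left them, time stands still between calls to the robot, and variables do not carry over. Pictures are saved under pics/ and viewed, at most 10 in all, crops included, and the job is handed in when it is done.

Besides the shell and the picture viewer there is one more tool, called by a JSON object that holds its "fn" and its "kwargs", one argument or row to a line. jog_arm: Moves the arm, as the interface text tells. Its arguments: {"type":"object","properties":{"targets":{"type":"array","items":{"type":"array"}},"squeeze":{"type":"number"}},"required":["targets"]}

```bash
mkdir -p pics
cat > h.py <<'E'
from plant import *
import numpy as np, cv2
def proj(p,s):
    c=(s["extrinsics"]@np.r_[p,1])[:3]; c=np.array([c[0],-c[1],-c[2]]); u=s["intrinsics"]@c; return u[:2]/u[2]
def ray_plane(uv,s,z):
    K=s["intrinsics"];E=s["extrinsics"];d=np.linalg.inv(K)@np.r_[uv,1];d=np.array([d[0],-d[1],-d[2]])
    R=E[:3,:3];o=-R.T@E[:3,3];d=R.T@d;return o+d*(z-o[2])/d[2]
E
python3 - <<'E'
from h import *
o=observe();print(o)
a=snapshot("scene");b=snapshot("side")
cv2.imwrite("pics/a.png",a["img"]);cv2.imwrite("pics/b.png",b["img"])
for n in ["fixture","large_cup","middle_cup","small_cup","lever","handle_top","jaw_pad","lever_pivot","vee_seat"]:
  for k,s in (("scene",a),("side",b)):
    try: print(n,k,[(np.round(d["centre"],4).tolist(),round(d["conf"],2),np.round(proj(d["centre"],s)).tolist()) for d in find_in(n,s)[:4]])
    except Exception as e: print(n,k,e)
for s in (a,b): print(s["intrinsics"].tolist(), np.round(-s["extrinsics"][:3,:3].T@s["extrinsics"][:3,3],3))
E
```

```text
{'clock': 0.0, 'joints': array([-1.34199565e+00,  3.14245112e-01, -4.80763881e-02,  1.21019381e+00,
       -3.78755456e-06,  1.57077756e+00]), 'qd': array([-0.00177466,  0.00040572,  0.00051898,  0.00145656, -0.00087352,
       -0.00045981]), 'joint_efforts': array([-1.52505263e-04, -5.39590788e+01,  3.39747941e+01,  1.93982490e-02,
       -3.51272574e-04, -2.12716378e-07]), 'tcp_pos': array([ 0.13595492, -0.58380707,  0.23312429]), 'ee_rot': array([-3.13987367e+00,  3.75528600e-06,  2.28819454e-01]), 'ft_force': array([ 0.05352974, -0.10153428, -0.89280632]), 'torque': array([ 0.01479569, -0.0052575 , -0.0410786 ]), 'grasp_force': 0.0, 'grip_width': 0.0857376985516017}
fixture scene [([0.5991, 0.1534, 0.0318], 0.93, [338.0, 278.0])]
fixture side [([0.5453, 0.1828, 0.0317], 0.65, [294.0, 298.0])]
large_cup scene [([0.5543, -0.1381, 0.0567], 0.74, [230.0, 239.0]), ([0.5996, 0.0889, 0.0482], 0.57, [312.0, 269.0])]
large_cup side [([0.6075, 0.0821, 0.0525], 0.84, [288.0, 259.0]), ([0.6706, -0.3246, 0.0193], 0.4, [326.0, 185.0])]
middle_cup scene [([0.5036, -0.3074, 0.0398], 0.58, [178.0
[... 772 characters left out ...]
.0, 273.0])]
jaw_pad side [([0.5961, 0.1309, 0.0443], 0.46, [284.0, 274.0])]
lever_pivot scene [([0.5978, 0.1519, 0.0271], 0.61, [338.0, 278.0]), ([0.5506, -0.139, 0.0577], 0.2, [230.0, 238.0])]
lever_pivot side [([0.5467, 0.1821, 0.0318], 0.93, [294.0, 297.0]), ([0.5496, 0.1826, 0.0602], 0.15, [292.0, 288.0])]
vee_seat scene [([0.5951, 0.149, 0.0306], 0.7, [337.0, 277.0])]
vee_seat side [([0.5505, 0.1813, 0.0288], 0.78, [292.0, 298.0])]
[[476.5602243382862, 0.0, 315.60660262602676], [0.0, 476.5602243382862, 244.96842557324663], [0.0, 0.0, 1.0]] [1.361 0.273 0.895]
[[546.4150415116072, 0.0, 309.5431957641597], [0.0, 546.4150415116072, 240.65977580609984], [0.0, 0.0, 1.0]] [0.135 1.008 0.89 ]
```

View pics/a.png

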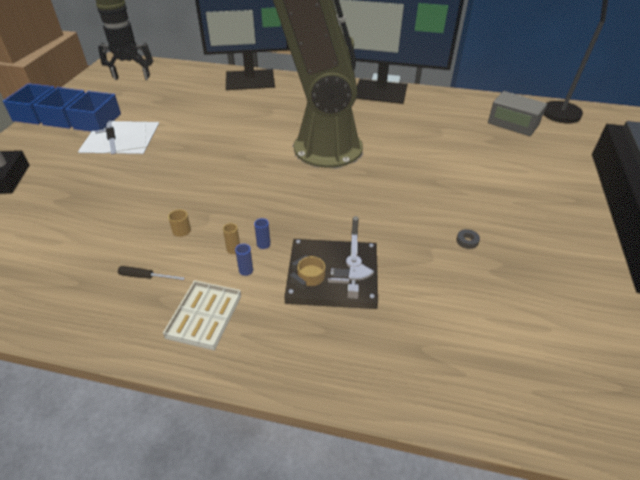

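View pics/b.png

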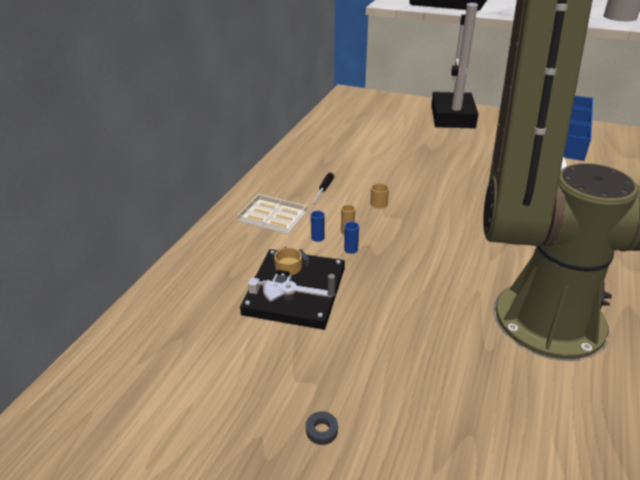

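The brass cups are the middle one at scene (179,222), the small one at (231,238) and the large one at (311,270) in the fixture. The look-alikes are blue, at (262,233) and (244,260). The handle stands at (355,225) and the lever lies at rest. I'll fit positions from the masks next.

```bash
cat >> h.py <<'E'
from scipy.optimize import minimize
def cyl(x,y,r,z0,h):
    t=np.linspace(0,2*np.pi,40); return [(x+r*np.cos(a),y+r*np.sin(a),z) for a in t for z in (z0,z0+h)]
def hullmask(P,s):
    S=8;m=np.zeros((480,640),np.uint8);q=np.array([proj(p,s) for p in P]);cv2.fillConvexPoly(m,cv2.convexHull((q*S).round().astype(np.int32)),1,shift=3);return m>0
def bb(m):
    v,u=np.nonzero(m);return np.array([u.mean(),v.mean()])
E
python3 - <<'E'
from h import *
a=snapshot("scene");b=snapshot("side")
def brass(s,uv,rad):
    hsv=cv2.cvtColor(s["img"],cv2.COLOR_BGR2HSV)
    return hsv
pts={"middle":((179,222),(380,196),.026,0,.056),"small":((231,238),(347,219),.019,0,.078)}
hs={}
for n,(ua,ub,r,z,h) in pts.items():
    cs=[]
    for s,u in ((a,ua),(b,ub)):
        ms=[d["pixels"] for d in cut_out(n+"_cup",s)]+[d["pixels"] for d in cut_out("small_cup",s)]+[d["pixels"] for d in cut_out("large_cup",s)]
        ms=[m for m in ms if m.sum()>20 and np.hypot(*(bb(m)-u))<8]
        if ms: cs.append((s,bb(ms[0]),ms[0].sum()))
    p0=ray_plane(cs[0][1],cs[0][0],h/2)[:2]
    f=lambda p,c=cs:sum(np.sum((bb(hullmask(cyl(*p,r,z,h),s))-c0)**2) for s,c0,_ in c)
    for sub in [cs]+[[c] for c in cs]:
        q=minimize(lambda p:f(p,sub),p0,method="Nelder-Mead",options=dict(initial_simplex=[p0,p0+[.01,0],p0+[0,.01]],xatol=1e-4,fatol=1e-3))
        print(n,len(sub),np.round(q.x,4),round(q.fun,2),[(int(c[2]),int(hullmask(cyl(*q.x,r,z,h),c[0]).sum())) for c in sub])
# fixture
cs=[]
for s in (a,b):
    d=cut_out("fixture",s); m=d[0]["pixels"]; print("fix",m.sum(),bb(m)); cs.append((s,m))
def box(x,y,t):
    c,s_=np.cos(t),np.sin(t);return [(x+c*i-s_*j,y+s_*i+c*j,k) for i in(-.1,.1) for j in(-.11,.11) for k in (0,.03)]
def g(p):
    return sum(1-(lambda M:(M&m).sum()/(M|m).sum())(hullmask(box(*p),s)) for s,m in cs)
best=min((minimize(g,[.6,.15,t],method="Nelder-Mead",options=dict(initial_simplex=[[.6,.15,t],[.62,.15,t],[.6,.17,t],[.6,.15,t+.1]],xatol=1e-4,fatol=1e-4)) for t in (-.3,-.15,0,.15)),key=lambda q:q.fun)
print(best.x,best.fun)
x,y,t=best.x;c,s_=np.cos(t),np.sin(t)
F=lambda X,Y:np.array([x+c*X-s_*Y,y+s_*X+c*Y])
print("vee",F(.03,-.055),"handle",F(-.1,.05),"piv",F(0,.05))
im=a["img"].copy()
for p in ([*F(.03,-.055),.03],[*F(-.1,.05),.111],[*F(0,.05),.055]): cv2.circle(im,tuple(int(round(v)) for v in proj(p,a)),1,(0,0,255),-1)
im2=b["img"].copy()
for p in ([*F(.03,-.055),.03],[*F(-.1,.05),.111],[*F(0,.05),.055]): cv2.circle(im2,tuple(int(round(v)) for v in proj(p,b)),1,(0,0,255),-1)
cv2.imwrite("pics/c.png",np.vstack([cv2.resize(im[200:310,150:390],(720,330),interpolation=2)[:,:720],cv2.resize(im2[180:330,230:400][:, :],(720,635),interpolation=2)[:260+370]])[:, :] if False else np.hstack([cv2.resize(im[200:315,160:390],None,fx=2,fy=3,interpolation=2)[:345],cv2.resize(im2[215:330,230:365],None,fx=2.5,fy=3,interpolation=2)]))
E
```

```text
middle 2 [ 0.4967 -0.3118] 1.09 [(450, 541), (360, 466)]
middle 1 [ 0.4939 -0.3117] 0.0 [(450, 543)]
middle 1 [ 0.499  -0.3135] 0.0 [(360, 465)]
small 2 [ 0.5364 -0.1502] 20.3 [(354, 482), (270, 458)]
small 1 [ 0.5298 -0.1476] 0.0 [(354, 481)]
small 1 [ 0.5458 -0.1656] 0.0 [(270, 446)]
fix 5517 [335.39659235 272.4252311 ]
fix 5608 [294.42974322 291.29333096]
[0.5668707  0.13110572 0.16633065] 0.2882861342407784
vee [0.60556273 0.08183172] handle [0.45997257 0.16385919] piv [0.55859246 0.18041567]
```

View pics/c.png

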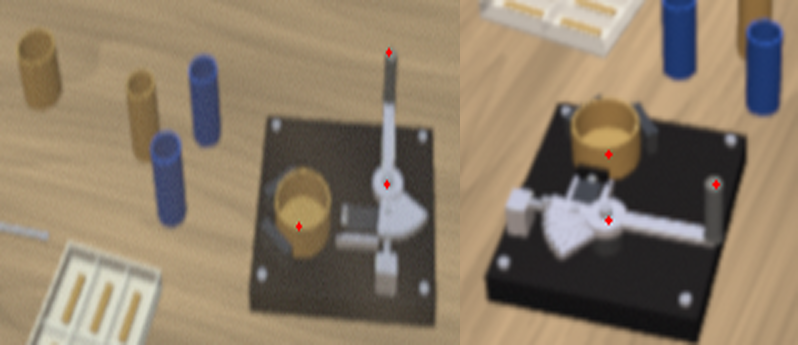

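The manual's scale: shifts go in shares of 75 cm and turns go in shares of 120 degrees. Converting my numbers, 412 mm / 750 = 0.5493, -100 mm / 750 = -0.1333, 0.063 rad / 2.0944 = 0.0301.

{"fn": "jog_arm", "kwargs": {
  "targets": [
    [[0,0,0.0301],[0.08,-0.036,0],0],
    [[0,0,0.0301],[0.1533,-0.068,0],0],
    [[0,0,0.0301],[0.2267,-0.1013,0],0],
    [[0,0,0.0301],[0.3,-0.1333,0],0],
    [[0,0,0.0301],[0.3733,-0.1653,0],0],
    [[0,0,0.0301],[0.4467,-0.1987,0],0],
    [[0,0,0.0301],[0.52,-0.2307,0],0],
    [[0,0,0.0301],[0.5493,-0.244,0],0],
    [[0,0,0.0301],[0.5493,-0.244,0],0],
    [[0,0,0.0301],[0.5493,-0.244,0],0]
  ]
}}

```text
clock: 3.05
tcp_pos: [0.4953, -0.313, 0.2339]
ee_rot: [3.141, 0.001, 0.166]
ft_force: [-0.3, -0.1, -0.3]
grip_width: 0.0857
grasp_force: 0.0
```

```bash
cat > w.py <<'E'
from h import *
def fray(uv,s,z):
    K=s["intrinsics"];E=s["extrinsics"];x=(uv[0]-K[0,2])/K[0,0];y=(uv[1]-K[1,2])/K[1,1];r=np.hypot(x,y)+1e-12
    d=np.array([np.sin(r)*x/r,-np.sin(r)*y/r,-np.cos(r)]);R=E[:3,:3];o=-R.T@E[:3,3];d=R.T@d;return o+d*(z-o[2])/d[2]
def wproj(p,s):
    c=(s["extrinsics"]@np.r_[p,1])[:3];c=np.array([c[0],-c[1],-c[2]]);t=np.arctan2(np.hypot(c[0],c[1]),c[2]);k=t/np.hypot(c[0],c[1]);K=s["intrinsics"]
    return np.array([K[0,2]+K[0,0]*k*c[0],K[1,2]+K[1,1]*k*c[1]])
E
cat > look.py <<'E'
from w import *
import sys
o=observe();print(round(o["clock"],2),o["tcp_pos"].round(4),o["ee_rot"].round(4),o["ft_force"].round(2),round(o["grip_width"],4))
s=snapshot("wrist");cv2.imwrite(f"pics/{sys.argv[1]}.png",s["img"])
print(s["intrinsics"].tolist(),(-s["extrinsics"][:3,:3].T@s["extrinsics"][:3,3]).round(3))
for n in sys.argv[2:]:
    print(n,[(np.round(d["centre"],4).tolist(),round(d["conf"],2),wproj(d["centre"],s).round().tolist()) for d in find_in(n,s)[:4]])
E
python3 look.py w1 middle_cup small_cup large_cup
```

```text
3.05 [ 0.4953 -0.313   0.2339] [3.1415e+00 6.0000e-04 1.6560e-01] [-0.33 -0.09 -0.26] 0.0857
[[371.64829954431775, 0.0, 319.76032393124854], [0.0, 371.64829954431775, 237.96300614112565], [0.0, 0.0, 1.0]] [ 0.561 -0.303  0.374]
middle_cup [([0.4923, -0.3063, 0.0109], 0.79, [312.0, 208.0])]
small_cup [([0.595, -0.0963, 0.0546], 0.96, [110.0, 80.0]), ([0.5363, -0.1503, 0.0539], 0.83, [151.0, 145.0]), ([0.5035, -0.0822, 0.059], 0.75, [87.0, 173.0]), ([0.6132, 0.055, 0.0552], 0.69, [10.0, 66.0])]
large_cup [([0.6127, 0.0559, 0.0533], 0.82, [10.0, 67.0])]
```

View pics/w1.png

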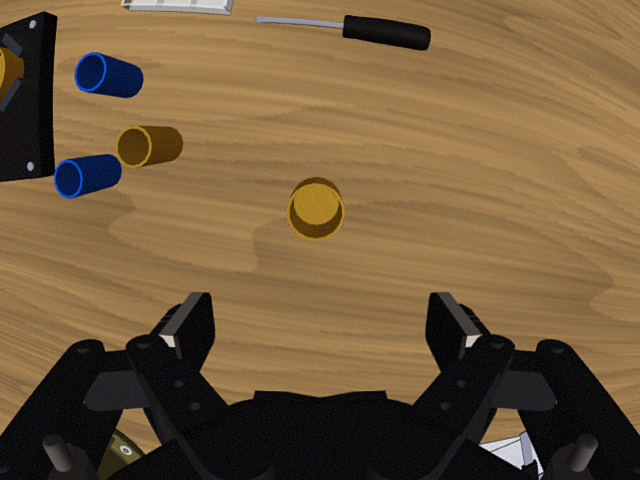

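The middle cup's rim is centred at about (316,211) and the brass small cup's at (134,146). The blue rims are at (90,73) and (68,179).

Run:
```python
from w import *
s=snapshot("wrist")
for n,u,z in(("m",(316,211),.056),("s",(134,146),.078),("b1",(90,73),.078),("b2",(68,179),.078)): print(n,fray(u,s,z).round(4))
for n,u,z in(("mL",(287,211),.056),("mR",(345,211),.056),("sL",(118,146),.078),("sR",(151,146),.078)): print(n,fray(u,s,z).round(4))
# brass mask extents check: mean-ellipse of projected rim vs mask
m=[d["pixels"] for d in cut_out("middle_cup",s)][0];c=max(cv2.findContours(m.astype(np.uint8),0,1)[0],key=len);print(cv2.boundingRect(c),cv2.fitEllipse(c))
p=fray((316,211),s,.056)[:2]
q=np.array([wproj(x,s) for x in cyl(*p,.026,0,.056)]);print(q.min(0),q.max(0))
```

```text
m [ 0.4984 -0.3101  0.056 ]
s [ 0.5356 -0.1454  0.078 ]
b1 [ 0.5987 -0.0875  0.078 ]
b2 [ 0.4989 -0.0725  0.078 ]
mL [ 0.4944 -0.2851  0.056 ]
mR [ 0.5026 -0.3351  0.056 ]
sL [ 0.5342 -0.1287  0.078 ]
sR [ 0.5371 -0.1622  0.078 ]
(285, 177, 59, 64) ((314.7672119140625, 208.9972381591797), (57.191776275634766, 62.648345947265625), 2.0850491523742676)
[286.33384095 175.0711942 ] [345.71096502 239.62744329]
```

Converted, 174 mm / 750 = 0.232, -2.5 mm / 750 = -0.0033.

{"fn": "jog_arm", "kwargs": {
  "targets": [
    [[0,0,0],[0.004,-0.0033,0.0667],0],
    [[0,0,0],[0.004,-0.0033,0.14],0],
    [[0,0,0],[0.004,-0.0033,0.1933],0],
    [[0,0,0],[0.004,-0.0033,0.22],0],
    [[0,0,0],[0.004,-0.0033,0.232],0],
    [[0,0,0],[0.004,-0.0033,0.232],0],
    [[0,0,0],[0.004,-0.0033,0.232],0]
  ]
}}

```text
clock: 4.22
tcp_pos: [0.4992, -0.3103, 0.0612]
ee_rot: [3.14, -0.001, 0.166]
ft_force: [-0.2, -0.1, -0.1]
grip_width: 0.0856
grasp_force: 0.0
```

{"fn": "jog_arm", "kwargs": {
  "targets": [
    [[0,0,0],[0,0,0],0.5],
    [[0,0,0],[0,0,0],0.7],
    [[0,0,0],[0,0,0],0.9],
    [[0,0,0],[0,0,0],1],
    [[0,0,0],[0,0,0],1],
    [[0,0,0],[0,0,0],1],
    [[0,0,0],[0,0,0],1],
    [[0,0,0],[0,0,0],1]
  ],
  "squeeze": 40
}}

```text
clock: 5.22
tcp_pos: [0.4984, -0.3097, 0.06]
ee_rot: [-3.142, 0.0, 0.166]
ft_force: [-0.2, 0.3, 0.7]
grip_width: -0.0002
grasp_force: 0.0
```

```bash
python3 look.py w2 middle_cup
```

```text
5.22 [ 0.4984 -0.3097  0.06  ] [-3.1416  0.      0.1658] [-0.21  0.28  0.7 ] -0.0002
[[371.64829954431775, 0.0, 319.76032393124854], [0.0, 371.64829954431775, 237.96300614112565], [0.0, 0.0, 1.0]] [ 0.564 -0.299  0.2  ]
middle_cup [([0.4985, -0.2994, 0.0291], 0.64, [298.0, 273.0])]
```

View pics/w2.png

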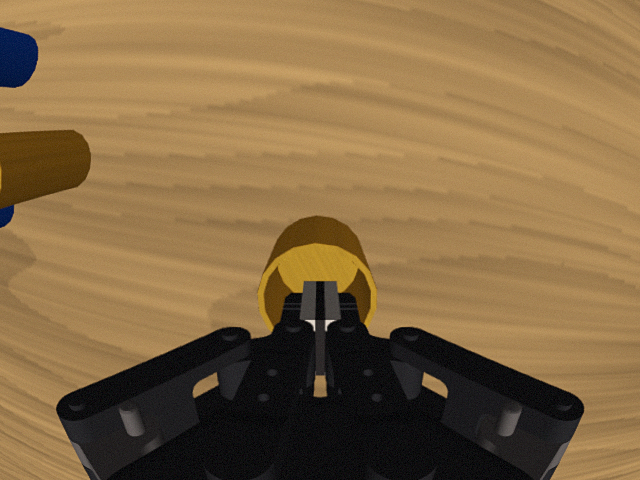

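The fingers shut on nothing (tips at (320,290)) and the cup still stands upright, its rim spanning columns 258-377. I'll measure where it stands relative to the fingers.

Run:
```python
from w import *
s=snapshot("wrist")
for u in((317,243),(258,295),(377,295),(317,217)): print(u,[fray(u,s,z).round(4).tolist()[:2] for z in (.056,.035,0)])
T=np.array([.4984,-.3097])
for z in (.06,.035,.025): print(z,wproj([*T,z],s).round(1))
for p in ([.4984,-.3097],[.49,-.311],[.505,-.309]):
    t=np.linspace(0,2*np.pi,60);q=np.array([wproj((p[0]+.026*np.cos(a),p[1]+.026*np.sin(a),.056),s) for a in t]);print(p,q.min(0).round(),q.max(0).round())
    q=np.array([wproj(x,s) for x in cyl(*p,.026,0,.056)]);print(q.min(0).round())
```

```text
(317, 243) [[0.5229, -0.3051], [0.5169, -0.3059], [0.507, -0.3073]]
(258, 295) [[0.4959, -0.284], [0.486, -0.2817], [0.4694, -0.2779]]
(377, 295) [[0.5043, -0.3341], [0.4956, -0.3392], [0.4811, -0.3476]]
(317, 217) [[0.5335, -0.3033], [0.5291, -0.3039], [0.5217, -0.3048]]
0.06 [318.3 303.3]
0.035 [318.5 281. ]
0.025 [318.6 273.6]
[0.4984, -0.3097] [258. 241.] [379. 351.]
[258. 213.]
[0.49, -0.311] [259. 261.] [378. 366.]
[259. 228.]
[0.505, -0.309] [258. 225.] [381. 338.]
[258. 201.]
```

Run:
```python
from w import *
s=snapshot("wrist");T=np.array([.4984,-.3097]);tx=np.array([.986,.165]);ty=np.array([.165,-.986])
# camera moves with tool: z same shift. in w1 tips seen at cols ~(190..213) and (428..452), row 293..365
for ahead in (0,6,12,25):
  for fx in (.011,-.011):
    print(ahead,fx,[wproj([*(T+tx*fx+ty*k*.043),.06-ahead/1000],s).round().tolist() for k in(-1,1)])
```

```text
0 0.011 [[215.0, 278.0], [422.0, 278.0]]
0 -0.011 [[220.0, 324.0], [417.0, 324.0]]
6 0.011 [[219.0, 273.0], [418.0, 273.0]]
6 -0.011 [[223.0, 318.0], [414.0, 318.0]]
12 0.011 [[222.0, 268.0], [415.0, 268.0]]
12 -0.011 [[226.0, 312.0], [411.0, 312.0]]
25 0.011 [[229.0, 259.0], [408.0, 259.0]]
25 -0.011 [[232.0, 301.0], [405.0, 301.0]]
```

Converted, -45 mm / 750 = -0.06, -40 mm / 750 = -0.0533.

{"fn": "jog_arm", "kwargs": {
  "targets": [
    [[0,0,0],[0,0,-0.0267],1],
    [[0,0,0],[0,0,-0.0533],1],
    [[0,0,0],[0,0,-0.06],0.5],
    [[0,0,0],[0,0,-0.06],0.4],
    [[0,0,0],[0,0,-0.06],0.4],
    [[0,0,0],[0,0,-0.06],0.4],
    [[0,0,0],[0,0,-0.06],0.4]
  ]
}}

```text
clock: 6.3
tcp_pos: [0.4981, -0.3096, 0.1045]
ee_rot: [-3.141, 0.001, 0.166]
ft_force: [0.7, 0.4, -0.3]
grip_width: 0.0514
grasp_force: 0.0
```

```bash
python3 look.py w3
python3 - <<'E'
from w import *
s=snapshot("wrist");o=observe();T=o["tcp_pos"];tx=np.array([.986,.165]);ty=np.array([.165,-.986])
im=s["img"].copy()
for ahead,c in ((0,(0,0,255)),(12,(0,255,0)),(25,(255,0,255))):
  for k in(-1,1):
    a,b=[wproj([*(T[:2]+tx*fx+ty*k*.0257),T[2]-ahead/1000],s) for fx in(-.011,.011)]
    cv2.line(im,tuple(a.astype(int).tolist()),tuple(b.astype(int).tolist()),c,1)
cv2.imwrite("pics/w3c.png",cv2.resize(im[180:400,170:470],None,fx=2.6,fy=2.6,interpolation=2))
E
```

```text
6.3 [ 0.4981 -0.3096  0.1045] [-3.1411e+00  6.0000e-04  1.6580e-01] [ 0.71  0.44 -0.28] 0.0514
[[371.64829954431775, 0.0, 319.76032393124854], [0.0, 371.64829954431775, 237.96300614112565], [0.0, 0.0, 1.0]] [ 0.564 -0.299  0.245]
```

View pics/w3c.png

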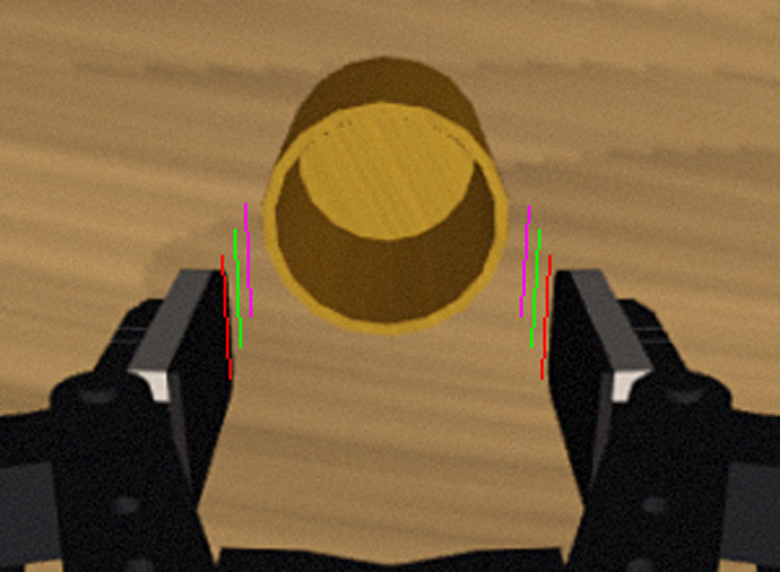

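The gripper stands above the cup at 0.4 closure, the rim centred at crop (385,215). The tips look roughly level with the TCP rather than well ahead of it. I'll open, go lower and check against the rim before closing.

Converted, 65 mm / 750 = 0.0867, 55 mm / 750 = 0.0733.

{"fn": "jog_arm", "kwargs": {
  "targets": [
    [[0,0,0],[0,0,0],0],
    [[0,0,0],[0,0,0],0],
    [[0,0,0],[0,0,0],0],
    [[0,0,0],[0,0,0.04],0],
    [[0,0,0],[0,0,0.0733],0],
    [[0,0,0],[0,0,0.0867],0],
    [[0,0,0],[0,0,0.0867],0]
  ]
}}

```text
clock: 7.28
tcp_pos: [0.498, -0.3095, 0.0396]
ee_rot: [-3.141, 0.001, 0.166]
ft_force: [0.7, -0.2, 0.3]
grip_width: 0.0857
grasp_force: 0.0
```

```bash
python3 look.py w4
python3 - <<'E'
from w import *
s=snapshot("wrist")["img"];b=snapshot("side")["img"];a=snapshot("scene")["img"]
cv2.imwrite("pics/w4c.png",np.hstack([cv2.resize(s[200:440,150:490],(400,300)),np.vstack([cv2.resize(b[165:215,340:420],(320,200),interpolation=2),cv2.resize(a[190:240,140:220],(320,200),interpolation=2)])[:300]]) if False else np.vstack([cv2.resize(s[200:440,150:490],(480,320)),np.hstack([cv2.resize(b[155:215,340:420],(240,180),interpolation=2),cv2.resize(a[180:240,140:220],(240,180),interpolation=2)])]))
E
```

```text
7.28 [ 0.498  -0.3095  0.0396] [-3.1408e+00  9.0000e-04  1.6580e-01] [ 0.68 -0.17  0.35] 0.0857
[[371.64829954431775, 0.0, 319.76032393124854], [0.0, 371.64829954431775, 237.96300614112565], [0.0, 0.0, 1.0]] [ 0.564 -0.299  0.18 ]
```

View pics/w4c.png

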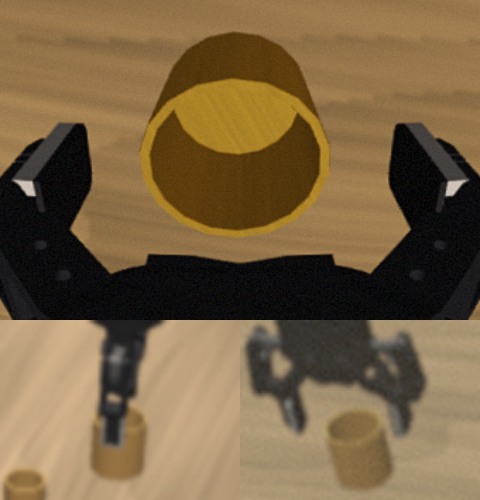

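Both fingers now straddle the cup below its rim: the wrist crop shows the pads at rows 123-185 and the rim centre at 158. Closing.

{"fn": "jog_arm", "kwargs": {
  "targets": [
    [[0,0,0],[0,0,0],0.3],
    [[0,0,0],[0,0,0],0.5],
    [[0,0,0],[0,0,0],0.7],
    [[0,0,0],[0,0,0],0.7],
    [[0,0,0],[0,0,0],0.7]
  ],
  "squeeze": 40
}}

```text
clock: 8.1
tcp_pos: [0.4987, -0.3097, 0.0409]
ee_rot: [3.141, -0.001, 0.166]
ft_force: [-1.4, 1.6, 6.4]
grip_width: 0.0505
grasp_force: 41.1
```

Converted, -372 mm / 750 = -0.496, 170 mm / 750 = 0.2267.

{"fn": "jog_arm", "kwargs": {
  "targets": [
    [[0,0,0],[0,0,-0.0267],0.7],
    [[0,0,0],[0,0,-0.0933],0.7],
    [[0,0,0],[0,0,-0.1667],0.7],
    [[0,0,0],[0.0133,-0.0293,-0.2333],0.7],
    [[0,0,0],[0.04,-0.088,-0.24],0.7],
    [[0,0,0],[0.0707,-0.1547,-0.24],0.7],
    [[0,0,0],[0.1013,-0.2213,-0.24],0.7],
    [[0,0,0],[0.132,-0.288,-0.24],0.7],
    [[0,0,0],[0.1627,-0.3547,-0.24],0.7],
    [[0,0,0],[0.1933,-0.4213,-0.24],0.7],
    [[0,0,0],[0.2173,-0.4747,-0.24],0.7],
    [[0,0,0],[0.2267,-0.496,-0.24],0.7]
  ]
}}

```text
clock: 9.6
tcp_pos: [0.6046, 0.0877, 0.2193]
ee_rot: [-3.141, 0.001, 0.169]
ft_force: [0.1, -0.1, -2.7]
grip_width: 0.05
grasp_force: 42.9
```

{"fn": "jog_arm", "kwargs": {
  "targets": [
    [[0,0,0],[0,0,0],0.7],
    [[0,0,0],[0,0,0],0.7]
  ]
}}

```text
clock: 9.85
tcp_pos: [0.6042, 0.0841, 0.2198]
ee_rot: [3.141, 0.001, 0.165]
ft_force: [-0.1, -0.9, -3.5]
grip_width: 0.0503
grasp_force: 42.9
```

```bash
python3 look.py w5 large_cup middle_cup handle_top jaw_pad
python3 - <<'E'
from w import *
s=snapshot("wrist")["img"];b=snapshot("side")["img"];a=snapshot("scene")
T=observe()["tcp_pos"];B=snapshot("side");u=proj(T,B).astype(int);v=proj(T,a).astype(int);print(u,v)
c=lambda im,u:cv2.resize(im[max(u[1]-40,0):u[1]+40,u[0]-50:u[0]+50],(400,320),interpolation=2)
cv2.imwrite("pics/w5c.png",np.vstack([np.hstack([c(B["img"],u),c(a["img"],v)]),cv2.resize(s[150:390,120:520],(800,480))[:280+0]]))
E
```

```text
9.85 [0.6042 0.0841 0.2198] [3.1409e+00 9.0000e-04 1.6490e-01] [-0.06 -0.88 -3.45] 0.0503
[[371.64829954431775, 0.0, 319.76032393124854], [0.0, 371.64829954431775, 237.96300614112565], [0.0, 0.0, 1.0]] [0.67  0.094 0.36 ]
large_cup [([0.6112, 0.0879, 0.0358], 0.57, [316.0, 206.0])]
middle_cup [([0.5923, 0.0874, 0.2133], 0.67, [307.0, 320.0])]
handle_top [([0.5769, 0.1849, 0.0607], 0.6, [199.0, 232.0])]
jaw_pad [([0.5971, 0.1303, 0.0471], 0.61, [265.0, 216.0])]
[285 201] [309 215]
```

View pics/w5c.png

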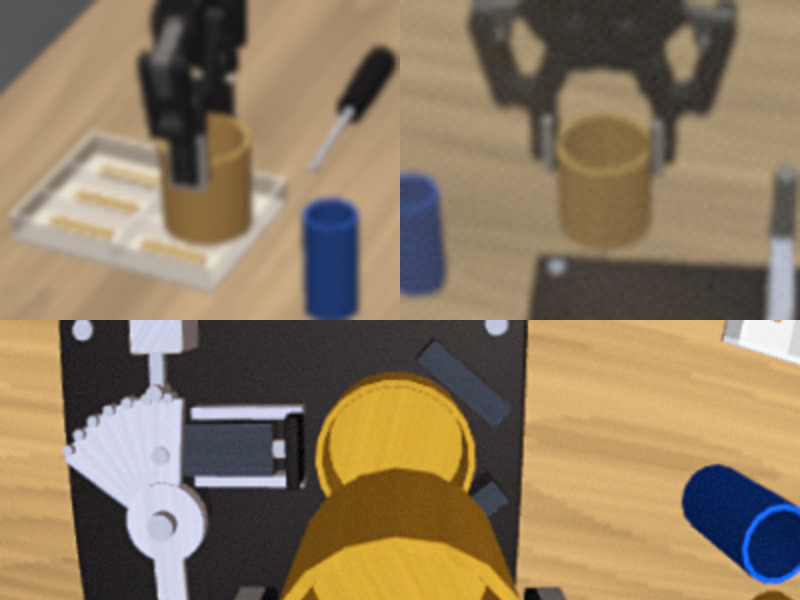

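The middle cup is held upright over the fixture. The large cup's rim spans full-image columns 278-357, with its top at row 180. The pads overlap the held cup by about 20 mm, less than the 26 mm available.

```bash
cat >> w.py <<'E'
def circ(p,r,z,s):
    t=np.linspace(0,2*np.pi,181);q=np.array([wproj((p[0]+r*np.cos(a),p[1]+r*np.sin(a),z),s) for a in t]);return np.array([q[:,0].min(),q[:,0].max(),q[:,1].min(),q[:,1].max()])
def fitc(obs,r,z,s,p0):  # obs: left,right,top,bottom (nan ok)
    obs=np.array(obs,float);k=~np.isnan(obs)
    q=minimize(lambda p:np.sum((circ(p,r,z,s)-obs)[k]**2),p0,method="Nelder-Mead",options=dict(initial_simplex=[p0,[p0[0]+.01,p0[1]],[p0[0],p0[1]+.01]],xatol=1e-5));return q.x.round(4),(circ(q.x,r,z,s)-obs).round(1)
E
python3 - <<'E'
from w import *
s=snapshot("wrist");o=observe();T=o["tcp_pos"];print(T.round(4)); n=np.nan
print(fitc([278.5,357.5,179.5,n],.033,.064,s,[.605,.085]))
print("held",fitc([n,n,224,n],.026,T[2]-.041,s,[T[0],T[1]]))
im=s["img"];hsv=cv2.cvtColor(im,cv2.COLOR_BGR2HSV);m=((hsv[...,0]>15)&(hsv[...,0]<30)&(hsv[...,1]>150))
v,u=np.nonzero(m[170:215,250:380]);u+=250;v+=170;print("mask",u.min(),u.max(),v.min())
for r in (200,208,215,222):
    w=np.nonzero(m[r,250:380])[0]+250;print(r,w.min(),w.max())
print(im[224-4:224+5,319].tolist())
E
```

```text
[0.6047 0.085  0.22  ]
(array([0.6055, 0.086 ]), array([-0.8,  0.8,  0. ,  nan]))
held (array([0.6019, 0.0905]), array([nan, nan, -0., nan]))
mask 270 358 176
200 283 353
208 280 356
215 279 358
222 271 358
[[58, 174, 222], [59, 176, 221], [52, 171, 217], [49, 158, 203], [21, 98, 140], [15, 71, 111], [13, 71, 110], [24, 82, 121], [19, 78, 116]]
```

Converted, 124 mm / 750 = 0.1653, 112 mm / 750 = 0.1493.

{"fn": "jog_arm", "kwargs": {
  "targets": [
    [[0,0,0],[0.0033,0,0.06],0.7],
    [[0,0,0],[0.0033,0,0.1133],0.7],
    [[0,0,0],[0.0033,0,0.14],0.7],
    [[0,0,0],[0.0033,0,0.1493],0.7],
    [[0,0,0],[0.0033,0,0.1573],0.7],
    [[0,0,0],[0.0033,0,0.1653],0.7],
    [[0,0,0],[0.0033,0,0.1653],0.7]
  ]
}}

```text
clock: 11.22
tcp_pos: [0.6072, 0.0857, 0.0962]
ee_rot: [3.142, -0.0, 0.166]
ft_force: [-0.3, 0.5, -2.5]
grip_width: 0.0501
grasp_force: 42.9
```

Converted, 20 mm / 750 = 0.0267, 19 mm / 750 = 0.0253.

{"fn": "jog_arm", "kwargs": {
  "targets": [
    [[0,0,0],[0,0,0.008],0.7],
    [[0,0,0],[0,0,0.016],0.7],
    [[0,0,0],[0,0,0.0213],0.7],
    [[0,0,0],[0,0,0.0253],0.7],
    [[0,0,0],[0,0,0.0267],0.7],
    [[0,0,0],[0,0,0.0267],0.7]
  ]
}}

```text
clock: 11.98
tcp_pos: [0.6072, 0.0856, 0.076]
ee_rot: [3.142, -0.0, 0.166]
ft_force: [-0.6, -0.8, -2.9]
grip_width: 0.0503
grasp_force: 42.9
```

Converted, 2 mm / 750 = 0.0027, 1 mm / 750 = 0.0013.

{"fn": "jog_arm", "kwargs": {
  "targets": [
    [[0,0,0],[0,0,0.0013],0.7],
    [[0,0,0],[0,0,0.0027],0.7],
    [[0,0,0],[0,0,0.0027],0.7]
  ]
}}

```text
clock: 12.35
tcp_pos: [0.6075, 0.0857, 0.0749]
ee_rot: [-3.142, -0.001, 0.166]
ft_force: [-3.0, 0.0, 5.0]
grip_width: 0.0504
grasp_force: 43.6
```

Contact came at the expected depth. Releasing and rising.

Converted, -150 mm / 750 = -0.2, -140 mm / 750 = -0.1867.

{"fn": "jog_arm", "kwargs": {
  "targets": [
    [[0,0,0],[0,0,0],0.3],
    [[0,0,0],[0,0,0],0.1],
    [[0,0,0],[0,0,0],0],
    [[0,0,0],[0,0,0],0],
    [[0,0,0],[0,0,-0.02],0],
    [[0,0,0],[0,0,-0.0667],0],
    [[0,0,0],[0,0,-0.1333],0],
    [[0,0,0],[0,0,-0.1867],0],
    [[0,0,0],[0,0,-0.2],0],
    [[0,0,0],[0,0,-0.2],0],
    [[0,0,0],[0,0,-0.2],0]
  ]
}}

```text
clock: 13.72
tcp_pos: [0.6063, 0.0855, 0.2226]
ee_rot: [-3.142, 0.002, 0.166]
ft_force: [-0.9, -0.1, -0.4]
grip_width: 0.0854
grasp_force: 0.0
```

```bash
python3 look.py w6 middle_cup large_cup
python3 - <<'E'
from w import *
s=snapshot("wrist");im=s["img"];p=np.array([.6055,.086])
for r,z in((.026,.090),(.033,.064),(.026,.094)): print(r,z,circ(p,r,z,s).round(1))
hsv=cv2.cvtColor(im,cv2.COLOR_BGR2HSV);m=((hsv[...,0]>15)&(hsv[...,0]<30)&(hsv[...,1]>150)).astype(np.uint8)
n,l,st,c=cv2.connectedComponentsWithStats(m[100:300,230:410]);print(st[st[:,4]>100]+[230,100,0,0,0])
cv2.imwrite("pics/w6c.png",cv2.resize(im[140:280,230:410],(720,560),interpolation=2))
E
```

```text
13.72 [0.6063 0.0855 0.2226] [-3.1416e+00  2.3000e-03  1.6580e-01] [-0.92 -0.09 -0.37] 0.0854
[[371.64829954431775, 0.0, 319.76032393124854], [0.0, 371.64829954431775, 237.96300614112565], [0.0, 0.0, 1.0]] [0.672 0.096 0.363]
middle_cup [([0.5973, 0.0906, 0.0514], 0.64, [312.0, 226.0])]
large_cup [([0.6211, 0.0977, 0.0683], 0.61, [307.0, 201.0])]
0.026 0.09 [284.  352.6 194.2 260.8]
0.033 0.064 [278.5 358.4 180.8 258.6]
0.026 0.094 [283.5 353.1 195.  262.5]
[[  230   100   180   200 30906]
 [  279   177    80    83  5094]]
```

View pics/w6c.png

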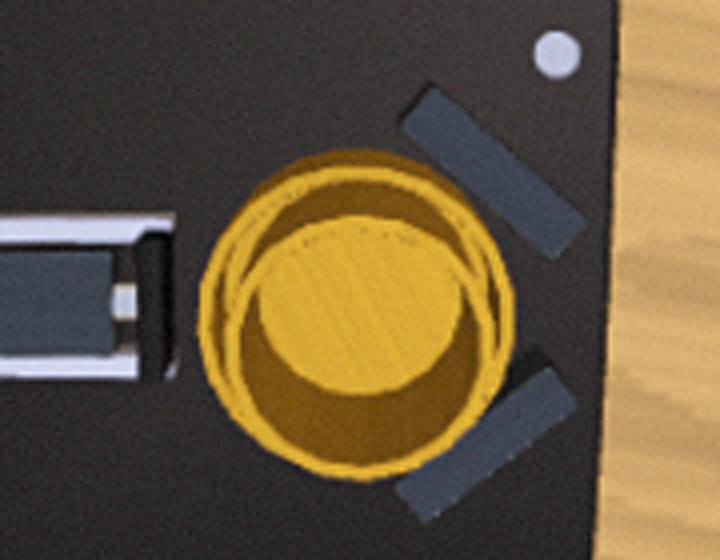

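The middle cup sits inside the large one: its rim spans crop x 225-495 with its bottom at 480, and its size matches a rim height of 90 mm, so it is fully down. Now over to the small cup.

Converted, 217 mm / 750 = 0.2893, 140 mm / 750 = 0.1867.

{"fn": "jog_arm", "kwargs": {
  "targets": [
    [[0,0,0],[-0.0267,0.0533,0],0],
    [[0,0,0],[-0.06,0.12,0],0],
    [[0,0,0],[-0.0933,0.1867,0],0],
    [[0,0,0],[-0.1267,0.2533,0],0],
    [[0,0,0],[-0.144,0.2893,0],0],
    [[0,0,0],[-0.144,0.2893,0],0],
    [[0,0,0],[-0.144,0.2893,0],0]
  ]
}}

```text
clock: 14.8
tcp_pos: [0.5364, -0.1457, 0.2236]
ee_rot: [-3.141, 0.0, 0.166]
ft_force: [0.1, -0.4, -0.0]
grip_width: 0.0855
grasp_force: 0.0
```

```bash
python3 look.py w7 small_cup
python3 - <<'E'
from w import *
s=snapshot("wrist");im=s["img"];o=observe();print(o["tcp_pos"])
print(circ([.5356,-.1454],.019,.078,s).round(1))
for d in cut_out("small_cup",s)[:4]:
    m=d["pixels"];v,u=np.nonzero(m);print(round(d["conf"],2),u.min(),u.max(),v.min(),v.max(),im[m].mean(0).round())
hsv=cv2.cvtColor(im,cv2.COLOR_BGR2HSV);M=((hsv[...,0]>15)&(hsv[...,0]<30)&(hsv[...,1]>175)).astype(np.uint8)
n,l,st,c=cv2.connectedComponentsWithStats(M);print(st[st[:,4]>200])
b=((hsv[...,0]>100)&(hsv[...,0]<130)&(hsv[...,1]>150)).astype(np.uint8);n,l,st,c=cv2.connectedComponentsWithStats(b);print(st[st[:,4]>200])
cv2.imwrite("pics/w7c.png",cv2.resize(im[110:330,180:460],None,fx=2.5,fy=2.5,interpolation=2))
E
```

```text
14.8 [ 0.5364 -0.1457  0.2236] [-3.1409e+00  4.0000e-04  1.6580e-01] [ 0.13 -0.45 -0.01] 0.0855
[[371.64829954431775, 0.0, 319.76032393124854], [0.0, 371.64829954431775, 237.96300614112565], [0.0, 0.0, 1.0]] [ 0.602 -0.136  0.364]
small_cup [([0.6007, -0.0767, 0.0448], 0.85, [252.0, 130.0]), ([0.5005, -0.0702, 0.0533], 0.66, [229.0, 243.0]), ([0.5313, -0.1413, 0.0514], 0.58, [313.0, 222.0])]
[ 0.53671045 -0.14515728  0.22381607]
[295.2 343.2 201.4 248.1]
0.9 203 259 214 274 [105.  41.  11.]
0.63 294 340 190 247 [ 25.  93. 129.]
0.57 234 289 109 156 [150.  64.  20.]
[[     0      0    640    480 299292]
 [   291      0     18     36    330]
 [   329      0     18     43    391]
 [   366      5     17     46    408]
 [    47     75     82     71   4416]
 [   294    190     47     58   2113]]
[[     0      0    640    480 300825]
 [   234    109     55     47   1991]
 [   203    214     57     61   2323]]
```

The last view I'll save. By colour, the component at columns 294-340, rows 190-247 is brass (mean BGR 25,93,129) and is the small cup meant. The ones at (231,244) and (261,132) are blue. I'll check it in one enlarged crop.

View pics/w7c.png

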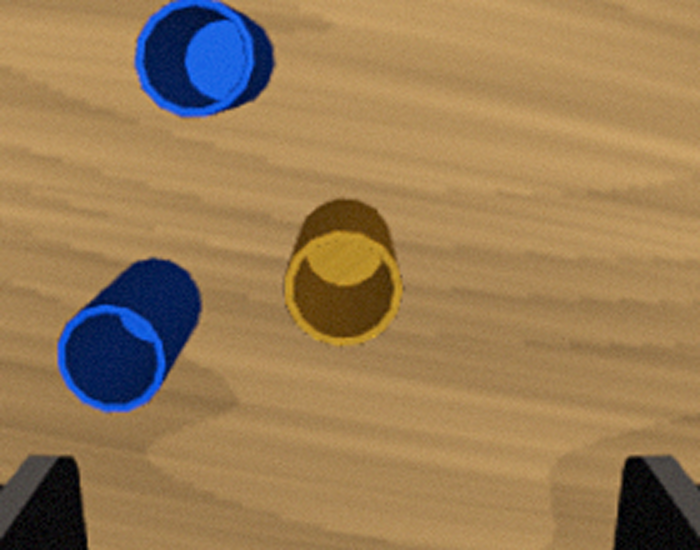

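Converted, 158 mm / 750 = 0.2107, 150 mm / 750 = 0.2.

{"fn": "jog_arm", "kwargs": {
  "targets": [
    [[0,0,0],[0,-0.0027,0],0.28],
    [[0,0,0],[0,-0.0027,0],0.28],
    [[0,0,0],[0,-0.0027,0.0533],0.28],
    [[0,0,0],[0,-0.0027,0.12],0.28],
    [[0,0,0],[0,-0.0027,0.1733],0.28],
    [[0,0,0],[0,-0.0027,0.2],0.28],
    [[0,0,0],[0,-0.0027,0.2107],0.28],
    [[0,0,0],[0,-0.0027,0.2107],0.28]
  ]
}}

```text
clock: 16.0
tcp_pos: [0.5361, -0.1442, 0.0661]
ee_rot: [-3.142, 0.0, 0.166]
ft_force: [-0.5, 0.8, -0.2]
grip_width: 0.0613
grasp_force: 0.0
```

{"fn": "jog_arm", "kwargs": {
  "targets": [
    [[0,0,0],[0,0,0],0.5],
    [[0,0,0],[0,0,0],0.6],
    [[0,0,0],[0,0,0],0.8],
    [[0,0,0],[0,0,0],0.8],
    [[0,0,0],[0,0,0],0.8]
  ]
}}

```text
clock: 16.62
tcp_pos: [0.5373, -0.1443, 0.0675]
ee_rot: [3.141, -0.003, 0.166]
ft_force: [-1.2, 2.7, 6.7]
grip_width: 0.0368
grasp_force: 39.9
```

The crop confirms it: the rim at crop (343,288) is brass and narrow, with blue cups to its left. The small cup is gripped, so I'll lift and carry it over the nest.

Converted, -214 mm / 750 = -0.2853, -180 mm / 750 = -0.24.

{"fn": "jog_arm", "kwargs": {
  "targets": [
    [[0,0,0],[0,0,-0.0267],0.8],
    [[0,0,0],[0,0,-0.0933],0.8],
    [[0,0,0],[0,0,-0.1667],0.8],
    [[0,0,0],[0,0,-0.22],0.8],
    [[0,0,0],[0.0213,-0.0427,-0.2373],0.8],
    [[0,0,0],[0.0507,-0.1027,-0.24],0.8],
    [[0,0,0],[0.0813,-0.164,-0.24],0.8],
    [[0,0,0],[0.112,-0.2267,-0.24],0.8],
    [[0,0,0],[0.1347,-0.2733,-0.24],0.8],
    [[0,0,0],[0.1413,-0.2853,-0.24],0.8],
    [[0,0,0],[0.1413,-0.2853,-0.24],0.8],
    [[0,0,0],[0.1413,-0.2853,-0.24],0.8]
  ]
}}

```text
clock: 18.12
tcp_pos: [0.605, 0.0831, 0.246]
ee_rot: [3.141, 0.0, 0.165]
ft_force: [-0.1, 0.2, -1.7]
grip_width: 0.0367
grasp_force: 40.8
```

```bash
python3 look.py w8 middle_cup
python3 - <<'E'
from w import *
n=np.nan
s=snapshot("wrist");im=s["img"];o=observe();T=o["tcp_pos"];print(T.round(4))
hsv=cv2.cvtColor(im,cv2.COLOR_BGR2HSV);M=((hsv[...,0]>15)&(hsv[...,0]<30)&(hsv[...,1]>150))
print("large", circ([.6055,.086],.033,.064,s).round(1),"mid pred",circ([.6052,.0848],.026,.09,s).round(1))
V=hsv[...,2].astype(int)
for r in (195,200,205,210,215,220): print(r,''.join('#' if v>150 else ('+' if v>100 else '.') for v in V[r,265:375]))
print("held bottom pred", circ(T[:2],.019,T[2]-.066,s).round(1),"rim",circ(T[:2],.019,T[2]+.012,s).round(1))
print(''.join('#' if v>150 else ('+' if v>100 else '.') for v in V[160:400,319]))
E
```

```text
18.12 [0.605  0.0831 0.246 ] [3.141e+00 5.000e-04 1.646e-01] [-0.14  0.21 -1.7 ] 0.0367
[[371.64829954431775, 0.0, 319.76032393124854], [0.0, 371.64829954431775, 237.96300614112565], [0.0, 0.0, 1.0]] [0.671 0.093 0.386]
middle_cup [([0.604, 0.1608, 0.0261], 0.35, [242.0, 195.0])]
[0.6051 0.0832 0.2462]
large [278.8 353.1 176.3 249.2] mid pred [285.3 348.8 188.8 250.8]
195 ...................#########+.+##########################################+++########..........................
200 .................#########+###########################################################........................
205 ...............####++#######+######################################################+####......................
210 +..............###+++#####+++###############################################+.#####.+###......................
215 ..............+###++#####+++++#############################################+.+.+####+###......................
220 ...............+###++####+++++++#########################################+++++.+########......................
held bottom pred [286.1 351.1 222.9 284.8] rim [268.9 367.  270.5 357.2]
..............+++####+++++++########################################+++++++++++++++++++++++++++++++++++++++++++++++###########+++++++++++++++++++++++++++++++++++++++++++++++++++++++++++++++++++############################################...
```

Converted, 98 mm / 750 = 0.1307, 92 mm / 750 = 0.1227.

{"fn": "jog_arm", "kwargs": {
  "targets": [
    [[0,0,0],[0.0033,0,0.06],0.8],
    [[0,0,0],[0.0033,0,0.1],0.8],
    [[0,0,0],[0.0033,0,0.1147],0.8],
    [[0,0,0],[0.0033,0,0.1227],0.8],
    [[0,0,0],[0.0033,0,0.1307],0.8],
    [[0,0,0],[0.0033,0,0.1307],0.8]
  ]
}}

```text
clock: 19.02
tcp_pos: [0.6081, 0.0848, 0.1485]
ee_rot: [3.142, -0.001, 0.166]
ft_force: [-0.0, -0.0, -1.0]
grip_width: 0.0366
grasp_force: 40.8
```

Converted, 42 mm / 750 = 0.056, 41 mm / 750 = 0.0547.

{"fn": "jog_arm", "kwargs": {
  "targets": [
    [[0,0,0],[0,0,0.0093],0.8],
    [[0,0,0],[0,0,0.02],0.8],
    [[0,0,0],[0,0,0.0307],0.8],
    [[0,0,0],[0,0,0.0413],0.8],
    [[0,0,0],[0,0,0.0507],0.8],
    [[0,0,0],[0,0,0.0547],0.8],
    [[0,0,0],[0,0,0.056],0.8],
    [[0,0,0],[0,0,0.056],0.8]
  ]
}}

```text
clock: 20.02
tcp_pos: [0.608, 0.0848, 0.1062]
ee_rot: [-3.142, -0.0, 0.166]
ft_force: [-0.8, 0.2, -1.6]
grip_width: 0.0364
grasp_force: 40.8
```

{"fn": "jog_arm", "kwargs": {
  "targets": [
    [[0,0,0],[0,0,0.0013],0.8],
    [[0,0,0],[0,0,0.0027],0.8],
    [[0,0,0],[0,0,0.0027],0.8]
  ]
}}

```text
clock: 20.4
tcp_pos: [0.6088, 0.085, 0.1056]
ee_rot: [-3.141, -0.003, 0.166]
ft_force: [-0.8, 0.3, 6.7]
grip_width: 0.0366
grasp_force: 41.5
```

Converted, -130 mm / 750 = -0.1733, -128 mm / 750 = -0.1707.

{"fn": "jog_arm", "kwargs": {
  "targets": [
    [[0,0,0],[0,0,0],0.5],
    [[0,0,0],[0,0,0],0.3],
    [[0,0,0],[0,0,0],0.2],
    [[0,0,0],[0,0,0],0.2],
    [[0,0,0],[0,0,-0.0133],0.2],
    [[0,0,0],[0,0,-0.0533],0.2],
    [[0,0,0],[0,0,-0.12],0.2],
    [[0,0,0],[0,0,-0.1707],0.2],
    [[0,0,0],[0,0,-0.1733],0.2],
    [[0,0,0],[0,0,-0.1733],0.2]
  ]
}}

```text
clock: 21.65
tcp_pos: [0.6077, 0.0847, 0.2341]
ee_rot: [-3.142, -0.0, 0.166]
ft_force: [0.0, -0.1, -0.8]
grip_width: 0.0684
grasp_force: 0.0
```

Run:
```python
from w import *
s=snapshot("wrist");im=s["img"];T=observe()["tcp_pos"];print(T.round(4))
cv2.imwrite("pics/w9.png",im)
hsv=cv2.cvtColor(im,cv2.COLOR_BGR2HSV);V=hsv[...,2].astype(int)
for z in (.116,.120): print("small rim pred",z,circ([.605,.0848],.019,z,s).round(1))
print("large",circ([.6055,.086],.033,.064,s).round(1),"mid",circ([.6052,.0846],.026,.09,s).round(1))
for r in range(190,290,6): print(r,''.join('#' if v>150 else ('+' if v>100 else '.') for v in V[r,265:375]))
```

```text
[0.6072 0.0846 0.2331]
small rim pred 0.116 [292.  344.7 210.2 261.1]
small rim pred 0.12 [291.6 345.  211.3 262.9]
large [278.8 355.8 181.2 256.4] mid [285.8 351.7 194.7 258.8]
190 ...........................+###########+++++++++++++++++++++++++++++++########++..............................
196 ########+.............+#########++++++++###########################+++++++++#######+..........................
202 ..................+#########+++#######+++++++++++++++++++++++++++++++#######+++########+......................
208 ................####+#############+.+++++++++++++++++++++++++++++++++++++############+###.....................
214 ...............####++######++###+++++################################+++++####++#####..####...................
220 ..............+###+++####++++++###########################################++#+.+..####.+###...................
226 ...............+###+.####++++####++++++++#########################++.....+###++...####+###+...................
232 +......##........#########+####+++++++++++++++++++++++++++.+++++++++++++..+####+.+######+.....................
23
[... 332 characters left out ...]
..........
256 ........................................#########################+............................................
262 ..............................................................................................................
268 ..............................................................................................................
274 ..............................................................................................................
280 ..............................................................................................................
286 ..............................................................................................................
```

The nest reads right: the small rim spans columns 292-344, as expected for a rim height of 116 mm. Next is the handle.

Converted, -133 mm / 750 = -0.1773, -102 mm / 750 = -0.136.

{"fn": "jog_arm", "kwargs": {
  "targets": [
    [[0,0,0],[-0.0333,-0.0253,0],0],
    [[0,0,0],[-0.0867,-0.0667,0],0],
    [[0,0,0],[-0.14,-0.1067,0],0],
    [[0,0,0],[-0.1773,-0.136,0],0],
    [[0,0,0],[-0.1773,-0.136,0],0],
    [[0,0,0],[-0.1773,-0.136,0],0]
  ]
}}

```text
clock: 22.45
tcp_pos: [0.4699, 0.1204, 0.2334]
ee_rot: [-3.103, 0.002, 0.226]
ft_force: [-0.2, -0.3, -0.2]
grip_width: 0.0849
grasp_force: 0.0
```

Run:
```python
from w import *
s=snapshot("wrist");im=s["img"];o=observe();T=o["tcp_pos"];print(T.round(4),o["ee_rot"])
H=[.46,.1639]
print("top pred",circ(H,.008,.111,s).round(1),"foot",circ(H,.008,.058,s).round(1),"pivot",wproj([.5586,.1804,.06],s).round(1))
for n in ("handle_top","lever"):
  for d in cut_out(n,s)[:2]:
    m=d["pixels"];v,u=np.nonzero(m);print(n,round(d["conf"],2),u.min(),u.max(),v.min(),v.max(),m.sum())
    for r in range(v.max()-60,v.max()+1,5):
        k=np.nonzero(m[r])[0]; 
        if len(k): print(r,k.min(),k.max(),im[r,(k.min()+k.max())//2].tolist())
for b in ((290,350,180,270),):
  g=cv2.cvtColor(im,cv2.COLOR_BGR2GRAY).astype(int)
  for r in range(b[2],b[3],5): print(r,' '.join(f"{v:3d}" for v in g[r,b[0]:b[1]:3]))
```

```text
[0.4702 0.1204 0.2335] [-3.10308513e+00  1.39148084e-03  2.25621838e-01]
top pred [254.5 275.7 219.6 240.5] foot [267.  285.  206.4 224.2] pivot [281.   99.8]
handle_top 0.58 231 302 34 236 5693
176 269 284 [227, 203, 199]
181 269 284 [227, 198, 197]
186 267 284 [227, 199, 195]
191 267 284 [226, 201, 196]
196 267 282 [227, 203, 199]
201 268 282 [227, 199, 196]
206 267 282 [47, 50, 53]
211 264 283 [46, 52, 54]
216 260 283 [50, 54, 57]
221 255 280 [147, 151, 158]
226 253 277 [153, 157, 163]
231 254 273 [145, 147, 156]
236 261 266 [109, 109, 116]
handle_top 0.27 341 354 52 88 334
53 348 354 [38, 38, 43]
58 347 354 [42, 40, 40]
63 347 354 [41, 42, 46]
68 341 354 [146, 127, 124]
73 341 354 [68, 67, 71]
78 347 353 [43, 42, 49]
83 346 353 [47, 45, 49]
88 347 351 [58, 46, 45]
lever 0.95 230 301 34 236 5775
176 269 284 [227, 203, 199]
181 269 284 [227, 198, 197]
186 268 284 [228, 200, 198]
191 267 284 [226, 201, 196]
196 267 283 [222, 195, 192]
201 267 282 [230, 205, 201]
206 266 282 [47, 50, 53]
211 264 284 [53, 53, 57]
216 260 284 [48, 53, 54]
221 256 281 [129, 138, 143]
226 254 276 [153, 1
[... 876 characters left out ...]
 158 161 158 159 157 155 151
230 164 161 159 155 157 154 155 154 160 160 161 162 159 164 165 168 161 159 158 161
235 150 151 146 140 148 147 151 154 159 152 153 155 157 155 153 152 156 153 157 160
240 166 166 168 165 160 154 154 149 142 143 145 146 149 150 152 153 153 153 155 147
245 162 157 160 158 158 160 156 162 163 165 165 161 157 149 150 155 145 144 142 143
250 154 162 167 164 161 165 163 160 157 157 160 155 157 159 157 165 159 157 152 150
255 144 149 149 152 155 153 151 155 163 165 161 162 164 167 163 163 158 151 157 154
260 155 155 154 152 153 149 149 146 144 150 155 158 159 156 153 156 154 159 158 158
265 157 157 151 154 145 149 147 152 152 149 151 147 146 152 150 154 148 159 154 153
```

{"fn": "jog_arm", "kwargs": {
  "targets": [
    [[0,0,0],[0,0,0],0],
    [[0,0,0],[0,0,0],0]
  ]
}}

```text
clock: 22.85
tcp_pos: [0.4699, 0.1204, 0.2339]
ee_rot: [-3.103, 0.001, 0.226]
ft_force: [-0.3, 0.3, -0.3]
grip_width: 0.0853
grasp_force: 0.0
```

Run:
```python
from plant import *
o=observe()
for k in("joints","qd","tcp_pos","ee_rot","ft_force","joint_efforts"):print(k,o[k].round(4))
```

```text
joints [ 0.2247  0.0989 -0.315   1.1583  0.0387  3.1406]
qd [ 0.0016 -0.004  -0.0012  0.0009  0.0003  0.0015]
tcp_pos [0.4699 0.1204 0.2339]
ee_rot [-3.1029e+00  1.4000e-03  2.2570e-01]
ft_force [-0.3376  0.2661 -0.2672]
joint_efforts [-1.38000e-02 -3.99013e+01  3.36165e+01  6.60000e-03  1.58200e-01
 -0.00000e+00]
```

Joint 6 is at its limit. The half-turned grasp keeps it mid-range, so I'll turn the tool about its axis.

Converted, -1.571 rad / 2.0944 = -0.7501.

{"fn": "jog_arm", "kwargs": {
  "targets": [
    [[0,0,-0.0859],[0,0,0],0],
    [[0,0,-0.1719],[0,0,0],0],
    [[0,0,-0.2578],[0,0,0],0],
    [[0,0,-0.3438],[0,0,0],0],
    [[0,0,-0.4297],[0,0,0],0],
    [[0,0,-0.5157],[0,0,0],0],
    [[0,0,-0.6016],[0,0,0],0],
    [[0,0,-0.6875],[0,0,0],0],
    [[0,0,-0.7501],[0,0,0],0],
    [[0,0,-0.7501],[0,0,0],0]
  ]
}}

```text
clock: 24.1
tcp_pos: [0.4697, 0.1205, 0.234]
ee_rot: [-3.14, -0.039, 1.795]
ft_force: [-0.5, 0.7, 0.1]
grip_width: 0.0855
grasp_force: 0.0
```

Run:
```python
from plant import *
from scipy.spatial.transform import Rotation as R
import numpy as np
o=observe();A=R.from_euler('xyz',o["ee_rot"]);B=R.from_euler('xyz',[np.pi,0,.166+np.pi])
print((A.inv()*B).as_rotvec().round(4), (A.inv().apply(np.array([.4615,.164,.234])-o["tcp_pos"])*1000).round(1))
```

```text
[ 0.0284 -0.0319 -1.512 ] [44.2  1.7  1.7]
```

Converted, 44 mm / 750 = 0.0587, 1.7 mm / 750 = 0.0023, -1.512 rad / 2.0944 = -0.7219.

{"fn": "jog_arm", "kwargs": {
  "targets": [
    [[0.0014,-0.0019,-0.0859],[0.0067,0,0],0],
    [[0.0033,-0.0038,-0.1719],[0.0147,0,0],0],
    [[0.0048,-0.0053,-0.2578],[0.0227,0.0013,0.0013],0],
    [[0.0067,-0.0072,-0.3438],[0.0307,0.0013,0.0013],0],
    [[0.0081,-0.0091,-0.4297],[0.0387,0.0013,0.0013],0],
    [[0.0095,-0.011,-0.5157],[0.0467,0.002,0.002],0],
    [[0.0115,-0.0129,-0.6016],[0.0533,0.0023,0.0023],0],
    [[0.0129,-0.0143,-0.6875],[0.0587,0.0023,0.0023],0],
    [[0.0134,-0.0153,-0.7219],[0.0587,0.0023,0.0023],0],
    [[0.0134,-0.0153,-0.7219],[0.0587,0.0023,0.0023],0],
    [[0.0134,-0.0153,-0.7219],[0.0587,0.0023,0.0023],0]
  ]
}}

```text
clock: 25.48
tcp_pos: [0.4614, 0.1637, 0.234]
ee_rot: [3.141, 0.0, -2.976]
ft_force: [0.1, -0.4, 0.3]
grip_width: 0.0855
grasp_force: 0.0
```

Run:
```python
from w import *
s=snapshot("wrist");im=s["img"];o=observe();print(o["tcp_pos"].round(4),o["ee_rot"].round(4),o["joints"].round(3))
H=[.4615,.164];print("cam",(-s["extrinsics"][:3,:3].T@s["extrinsics"][:3,3]).round(3))
print("top pred",circ(H,.008,.111,s).round(1),"foot",circ(H,.008,.058,s).round(1),"pivot",wproj([.5586,.1804,.06],s).round(1))
for d in cut_out("lever",s)[:1]:
    m=d["pixels"];v,u=np.nonzero(m);print(round(d["conf"],2),u.min(),u.max(),v.min(),v.max(),m.sum())
    for r in range(v.min(),v.max()+1,5):
        k=np.nonzero(m[r])[0]
        if len(k): print(r,k.min(),k.max(),im[r,(k.min()+k.max())//2].tolist())
```

```text
[0.4614 0.1637 0.234 ] [ 3.1414e+00  4.0000e-04 -2.9761e+00] [ 0.341  0.106 -0.306  1.158  0.     0.175]
cam [0.396 0.152 0.374]
top pred [309.8 331.7 220.6 241.8] foot [311.4 329.8 207.3 225.3] pivot [320.7 319. ]
0.92 303 368 207 368 4101
207 319 326 [55, 58, 55]
212 314 331 [44, 49, 48]
217 313 333 [46, 48, 50]
222 314 332 [109, 112, 114]
227 314 333 [159, 166, 174]
232 314 333 [155, 160, 165]
237 315 331 [149, 155, 161]
242 315 330 [237, 208, 206]
247 315 330 [230, 204, 203]
252 315 330 [229, 204, 202]
257 315 329 [230, 208, 202]
262 315 329 [229, 204, 200]
267 315 329 [230, 206, 203]
272 315 329 [230, 205, 201]
277 315 329 [231, 206, 206]
282 315 328 [229, 206, 198]
287 315 329 [228, 202, 199]
292 315 329 [231, 207, 205]
297 315 329 [230, 209, 202]
302 313 330 [230, 204, 198]
307 307 336 [232, 208, 201]
312 304 338 [232, 208, 204]
317 303 339 [71, 78, 82]
322 303 340 [214, 191, 187]
327 305 348 [216, 192, 187]
332 310 357 [235, 211, 208]
337 314 364 [233, 211, 206]
342 314 368 [232, 209, 205]
347 314 367 [231, 207, 203]
352 313 360 [227, 199, 198]
357 313 353 [232, 206, 203]
362 312 345 [231, 209, 205]
367 315 327 [73, 76, 85]
```

Converted, 136 mm / 750 = 0.1813, 125 mm / 750 = 0.1667.

{"fn": "jog_arm", "kwargs": {
  "targets": [
    [[0,0,0],[0,0.0027,0.06],0],
    [[0,0,0],[0,0.0027,0.1267],0],
    [[0,0,0],[0,0.0027,0.1667],0],
    [[0,0,0],[0,0.0027,0.1813],0],
    [[0,0,0],[0,0.0027,0.1813],0]
  ]
}}

```text
clock: 26.2
tcp_pos: [0.461, 0.1657, 0.098]
ee_rot: [3.141, -0.0, -2.975]
ft_force: [0.4, 0.6, -0.1]
grip_width: 0.0853
grasp_force: 0.0
```

{"fn": "jog_arm", "kwargs": {
  "targets": [
    [[0,0,0],[0,0,0],0.3],
    [[0,0,0],[0,0,0],0.6],
    [[0,0,0],[0,0,0],0.8],
    [[0,0,0],[0,0,0],1],
    [[0,0,0],[0,0,0],1],
    [[0,0,0],[0,0,0],1],
    [[0,0,0],[0,0,0],1]
  ],
  "squeeze": 60
}}

```text
clock: 27.08
tcp_pos: [0.4613, 0.1664, 0.0986]
ee_rot: [3.14, 0.001, -2.974]
ft_force: [-0.6, 1.3, 5.6]
grip_width: 0.0132
grasp_force: 58.5
```

The handle is gripped. I'll swing along the arc, reading the force around each notch.

Converted, 14.9 mm / 750 = 0.0199, 12 mm / 750 = 0.016, 0.15 rad / 2.0944 = 0.0716.

{"fn": "jog_arm", "kwargs": {
  "targets": [
    [[0,0,0.0191],[-0.0003,0.0053,0],1],
    [[0,0,0.0382],[-0.0005,0.0107,0],1],
    [[0,0,0.0573],[-0.0012,0.016,0],1],
    [[0,0,0.0716],[-0.0017,0.0199,0],1],
    [[0,0,0.0716],[-0.0017,0.0199,0],1]
  ]
}}

```text
clock: 27.7
tcp_pos: [0.4601, 0.1798, 0.0986]
ee_rot: [-3.14, 0.001, -3.124]
ft_force: [-1.6, -2.4, 7.6]
grip_width: 0.0133
grasp_force: 58.8
```

Converted, 2 mm / 750 = 0.0027, -0.4 mm / 750 = -0.0005, 0.02 rad / 2.0944 = 0.0095.

{"fn": "jog_arm", "kwargs": {
  "targets": [
    [[0,0,0.0095],[-0.0005,0.0027,0],1],
    [[0,0,0.0095],[-0.0005,0.0027,0],1]
  ]
}}

```text
clock: 27.95
tcp_pos: [0.46, 0.182, 0.0986]
ee_rot: [-3.14, 0.0, 3.139]
ft_force: [-2.7, -2.6, 8.6]
grip_width: 0.0134
grasp_force: 58.9
```

Converted, 2 mm / 750 = 0.0027, -0.4 mm / 750 = -0.0005, 0.02 rad / 2.0944 = 0.0095.

{"fn": "jog_arm", "kwargs": {
  "targets": [
    [[0,0,0.0095],[-0.0005,0.0027,0],1],
    [[0,0,0.0095],[-0.0005,0.0027,0],1]
  ]
}}

```text
clock: 28.2
tcp_pos: [0.4601, 0.1834, 0.0985]
ee_rot: [-3.139, -0.0, 3.119]
ft_force: [-4.0, -5.2, 10.4]
grip_width: 0.0134
grasp_force: 59.1
```

Converted, 2 mm / 750 = 0.0027, -0.4 mm / 750 = -0.0005, 0.02 rad / 2.0944 = 0.0095.

{"fn": "jog_arm", "kwargs": {
  "targets": [
    [[0,0,0.0095],[-0.0005,0.0027,0],1],
    [[0,0,0.0095],[-0.0005,0.0027,0],1]
  ]
}}

```text
clock: 28.45
tcp_pos: [0.4601, 0.1845, 0.0985]
ee_rot: [-3.137, -0.001, 3.099]
ft_force: [-5.6, -7.2, 12.8]
grip_width: 0.0136
grasp_force: 59.3
```

Converted, 4 mm / 750 = 0.0053, 2 mm / 750 = 0.0027, 0.02 rad / 2.0944 = 0.0095.

{"fn": "jog_arm", "kwargs": {
  "targets": [
    [[0,0,0],[0.0011,0.0027,0],1],
    [[0,0,0.0095],[0.0011,0.0053,0],1],
    [[0,0,0.0095],[0.0011,0.0053,0],1]
  ]
}}

```text
clock: 28.82
tcp_pos: [0.4602, 0.1884, 0.0985]
ee_rot: [-3.137, 0.001, 3.078]
ft_force: [-2.6, -8.1, 10.1]
grip_width: 0.0131
grasp_force: 59.1
```

Converted, 4 mm / 750 = 0.0053, 2 mm / 750 = 0.0027, 0.04 rad / 2.0944 = 0.0191.

{"fn": "jog_arm", "kwargs": {
  "targets": [
    [[0,0,0.0095],[0,0.0027,0],1],
    [[0,0,0.0191],[-0.0001,0.0053,0],1],
    [[0,0,0.0191],[-0.0001,0.0053,0],1]
  ]
}}

```text
clock: 29.2
tcp_pos: [0.4605, 0.1926, 0.0985]
ee_rot: [-3.137, 0.001, 3.038]
ft_force: [-2.8, -7.2, 10.6]
grip_width: 0.0134
grasp_force: 59.1
```

Converted, 4 mm / 750 = 0.0053, 2 mm / 750 = 0.0027, 0.04 rad / 2.0944 = 0.0191.

{"fn": "jog_arm", "kwargs": {
  "targets": [
    [[0,0,0.0095],[0,0.0027,0],1],
    [[0,0,0.0191],[-0.0001,0.0053,0],1],
    [[0,0,0.0191],[-0.0001,0.0053,0],1]
  ]
}}

```text
clock: 29.58
tcp_pos: [0.4611, 0.1969, 0.0986]
ee_rot: [-3.138, 0.001, 2.998]
ft_force: [-1.7, -6.2, 8.5]
grip_width: 0.0136
grasp_force: 59.0
```

Converted, 2 mm / 750 = 0.0027, 0.02 rad / 2.0944 = 0.0095.

{"fn": "jog_arm", "kwargs": {
  "targets": [
    [[0,0,0.0095],[0,0.0027,0],1],
    [[0,0,0.0095],[0,0.0027,0],1]
  ]
}}

```text
clock: 29.82
tcp_pos: [0.4615, 0.1992, 0.0986]
ee_rot: [-3.139, 0.001, 2.978]
ft_force: [-3.3, -4.6, 9.0]
grip_width: 0.0131
grasp_force: 58.9
```

Converted, 2 mm / 750 = 0.0027, 0.02 rad / 2.0944 = 0.0095.

{"fn": "jog_arm", "kwargs": {
  "targets": [
    [[0,0,0.0095],[0,0.0027,0],1],
    [[0,0,0.0095],[0,0.0027,0],1]
  ]
}}

```text
clock: 30.08
tcp_pos: [0.4617, 0.2005, 0.0985]
ee_rot: [-3.137, 0.001, 2.958]
ft_force: [-2.2, -7.2, 10.2]
grip_width: 0.0136
grasp_force: 59.1
```

Converted, 2 mm / 750 = 0.0027, 0.02 rad / 2.0944 = 0.0095.

{"fn": "jog_arm", "kwargs": {
  "targets": [
    [[0,0,0.0095],[0,0.0027,0],1],
    [[0,0,0.0095],[0,0.0027,0],1]
  ]
}}

```text
clock: 30.32
tcp_pos: [0.4619, 0.2016, 0.0985]
ee_rot: [-3.136, 0.002, 2.938]
ft_force: [-3.4, -11.9, 11.4]
grip_width: 0.0134
grasp_force: 59.3
```

Converted, 2 mm / 750 = 0.0027, 0.02 rad / 2.0944 = 0.0095.

{"fn": "jog_arm", "kwargs": {
  "targets": [
    [[0,0,0.0095],[0,0.0027,0],1],
    [[0,0,0.0095],[0,0.0027,0],1]
  ]
}}

```text
clock: 30.58
tcp_pos: [0.4623, 0.2037, 0.0985]
ee_rot: [-3.136, 0.002, 2.918]
ft_force: [-3.0, -9.7, 11.4]
grip_width: 0.013
grasp_force: 59.2
```

The second notch left at about y 0.200 (0.34 rad), agreeing with the geometry. The third should be at TCP about (0.4666, 0.2165).

Converted, 4 mm / 750 = 0.0053, 2 mm / 750 = 0.0027, 0.04 rad / 2.0944 = 0.0191.

{"fn": "jog_arm", "kwargs": {
  "targets": [
    [[0,0,0.0095],[0,0.0027,0],1],
    [[0,0,0.0191],[-0.0001,0.0053,0],1],
    [[0,0,0.0191],[-0.0001,0.0053,0],1]
  ]
}}

```text
clock: 30.95
tcp_pos: [0.4634, 0.2079, 0.0985]
ee_rot: [-3.137, 0.002, 2.878]
ft_force: [-2.7, -8.4, 11.0]
grip_width: 0.0134
grasp_force: 59.1
```

Converted, 4 mm / 750 = 0.0053, 2 mm / 750 = 0.0027, 0.04 rad / 2.0944 = 0.0191.

{"fn": "jog_arm", "kwargs": {
  "targets": [
    [[0,0,0.0095],[0,0.0027,0],1],
    [[0,0,0.0191],[-0.0001,0.0053,0],1],
    [[0,0,0.0191],[-0.0001,0.0053,0],1]
  ]
}}

```text
clock: 31.32
tcp_pos: [0.4646, 0.2121, 0.0985]
ee_rot: [-3.138, 0.002, 2.838]
ft_force: [-1.6, -7.6, 10.1]
grip_width: 0.0132
grasp_force: 59.1
```

Converted, 2 mm / 750 = 0.0027, 0.02 rad / 2.0944 = 0.0095.

{"fn": "jog_arm", "kwargs": {
  "targets": [
    [[0,0,0.0095],[0,0.0027,0],1],
    [[0,0,0.0095],[0,0.0027,0],1]
  ]
}}

```text
clock: 31.58
tcp_pos: [0.4653, 0.2142, 0.0985]
ee_rot: [-3.138, 0.002, 2.818]
ft_force: [-2.9, -6.7, 9.4]
grip_width: 0.0135
grasp_force: 59.0
```

Converted, 1.5 mm / 750 = 0.002, 0.015 rad / 2.0944 = 0.0072.

{"fn": "jog_arm", "kwargs": {
  "targets": [
    [[0,0,0.0072],[0,0.002,0],1],
    [[0,0,0.0072],[0,0.002,0],1],
    [[0,0,0.0072],[0,0.002,0],1]
  ]
}}

```text
clock: 31.95
tcp_pos: [0.4658, 0.2157, 0.0985]
ee_rot: [-3.138, 0.002, 2.803]
ft_force: [-1.5, -6.1, 9.0]
grip_width: 0.0134
grasp_force: 58.9
```

Converted, 1 mm / 750 = 0.0013, 0.01 rad / 2.0944 = 0.0048.

{"fn": "jog_arm", "kwargs": {
  "targets": [
    [[0,0,0.0048],[0,0.0013,0],1],
    [[0,0,0.0048],[0,0.0013,0],1],
    [[0,0,0.0048],[0,0.0013,0],1]
  ]
}}

```text
clock: 32.33
tcp_pos: [0.4661, 0.2165, 0.0985]
ee_rot: [-3.138, 0.002, 2.793]
ft_force: [-2.3, -6.4, 8.6]
grip_width: 0.0133
grasp_force: 59.0
```

Converted, 1 mm / 750 = 0.0013, 0.01 rad / 2.0944 = 0.0048.

{"fn": "jog_arm", "kwargs": {
  "targets": [
    [[0,0,0.0048],[0,0.0013,0],1],
    [[0,0,0.0048],[0,0.0013,0],1],
    [[0,0,0.0048],[0,0.0013,0],1]
  ]
}}

```text
clock: 32.7
tcp_pos: [0.4663, 0.217, 0.0985]
ee_rot: [-3.137, 0.002, 2.783]
ft_force: [-2.1, -8.2, 9.6]
grip_width: 0.0132
grasp_force: 59.2
```

Run:
```python
from w import *
o=observe();print(o["tcp_pos"].round(4),o["ft_force"].round(1))
T=o["tcp_pos"];v=T[:2]-[.5601,.1812];print("theta",.149+np.arctan2(v[1],-v[0]))
a=snapshot("scene");b=snapshot("side")
for n in ("small_cup","middle_cup","large_cup"):
  for k,s in(("sc",a),("si",b)):
    print(n,k,[(np.round(d["centre"],3).tolist(),round(d["conf"],2)) for d in find_in(n,s)[:4]])
for s in(a,b):
    d=cut_out("lever",s)
    if d: print("lever",d[0]["conf"],bb(d[0]["pixels"]).round(1))
```

```text
[0.4663 0.217  0.0985] [-2.1 -8.2  9.6]
theta 0.5131481900554478
small_cup sc [([0.619, 0.083, 0.106], 0.86), ([0.511, -0.065, 0.053], 0.64), ([0.611, -0.084, 0.056], 0.62)]
small_cup si [([0.495, -0.056, 0.052], 0.85), ([0.608, 0.089, 0.101], 0.82)]
middle_cup sc [([0.628, 0.086, 0.08], 0.76), ([0.569, 0.193, 0.062], 0.46), ([0.684, -0.333, 0.018], 0.38)]
middle_cup si [([0.595, 0.107, 0.078], 0.71), ([0.584, 0.108, 0.059], 0.23)]
large_cup sc [([0.63, 0.098, 0.056], 0.8), ([0.687, -0.332, 0.02], 0.35)]
large_cup si [([0.598, 0.121, 0.044], 0.67), ([0.587, 0.108, 0.057], 0.64), ([0.557, 0.194, 0.056], 0.24)]
lever 0.62 [357.  260.6]
lever 0.85 [290.3 291.1]
```

The force rises as the third notch is felt at θ ≈ 0.51, and the nest is intact. Handing in while holding still.

```bash
python3 -c "
from plant import *
print(close_job())"
```

```text
the job is handed in; nothing more can be done
None
```

The middle cup is fully down in the large cup and the small cup fully down in the middle one. I handed the job in at about 33 s with the handle still gripped at the third click (about 0.51 rad). The first attempt at the middle cup closed on nothing and moved nothing.

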